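Fasten a drive sled in an opened computer with a quarter-turn thumbscrew

ROBOT

A 6-joint arm with a two-finger parallel gripper is mounted at the origin on the work surface. World frame = base frame: x ahead of the robot, y to its left, z up, the work surface at z = 0. Lengths are in m, angles in rad, forces in N, time in s.
With the tool pointing down it reaches from about 0.3 to 0.875 m from the base axis. Payload 6.4 kg.
Tool frame: the origin (TCP) lies midway between the tips of the shut fingers; the grasp point (between the pads) lies 19 mm behind it (ctrl.pinch_z is the distance from the TCP to the grasp point, in m); z points along the fingers, y is the line along which they close (so a half turn about z gives the same grasp; the last joint's range is limited). The gripper opens to 85 mm and grips with 20 to 120 N. Pads are 22 mm wide; open, the fingers measure 114 mm over their backs; the gripper's body (76 mm by 85 mm) begins 54 mm behind the grasp point. The pads swing forward as they close: fully open they stand 13 mm farther back than shut.
Start: joints at [0.978, 0.181, 1.607, -0, 1.354, -0.206], TCP at [0.217, 0.533, 0.231] pointing down, gripper open.
Joint ranges: [-2.99, 2.99], [-0.89, 2.07], [0.3, 2.58], [-1.14, 4.28], [0, 2.63], [-3.12, 3.12]. Speed limits (rad/s): [2.57, 2.57, 3.01, 3.14, 3.14, 3.14].

INTERFACE

Orientations are given as a unit quaternion [w, x, y, z].
In Python, from bench import ctrl gives the robot as it stands.
- The arm moves only by the tool apply_moves, never from a script. Its argument "moves" is a list of rows, each an object with "jaw": the opening, from 0 (shut) to 1 (fully open); "offset": the shift along the tool's x, y, z in mm, a list of three; "rot": the turn, a rotation vector about the tool's x, y, z in degrees, a list of three. In form: [{"jaw": jaw, "offset": [dx, dy, dz], "rot": [ax, ay, az]}, ...]. A call has exactly 5 rows; each row shifts and turns the commanded pose from where the row before left it, along the tool's axes as they then stand; what a row does not reach is not made up. A row lasts 1/8 s, in which the tool goes at most 62.5 mm and 10.7 degrees, less where a joint would pass 70% of its speed; a pose out of reach is approached as far as the arm can. A call is refused whole if a number of a shift passes 62.5 or a number of a turn 10.7, either way. A call with a gripper value outside its range is refused whole. The fingers move at their own pace and stop on an object; the grip force is fixed at half the most. Time passes only in rows, so rows that do not move let the fingers close, or fill a call up. It gives the time, the measured TCP pose, the force, the opening and the grip force at its end, in the units of the state.
- ctrl.get_obs(): the state, without advancing time (a new reading comes with each control period).
- ctrl.camera(name): name is "scene" or "top" or "wrist"; returns (picture, depth): 420x560x3 uint8, red, green, blue; 420x560 float32, m along the optical axis (not along the pixel's ray), 0 where there is no reading.
- ctrl.camera_params(name): a dict with "K" (3x3 intrinsics, pixels), "cam_to_world" (4x4, takes a point from camera to world coordinates); the wrist camera has in their place "mount" (4x4, takes a point from camera to tool coordinates, whose origin is the TCP and whose axes are the flange's). Camera axes: x right, y down, z forward; pixel columns grow to the right and rows downward; lengths in m; the calibration is good to about 2 mm. A picture is of the moment at which its call begins: read the wrist's pose just before it. camera_params takes no time and is no camera call.
- ctrl.hand_in(): hands the job in; it is judged then, once.
Trained networks look in the newest picture that a camera, given by its name, has taken for a name from the list of things; names that differ only in an ending like _2 or _b are one class to them, and where a whole thing is asked for, a point or a joint stands for the part that bears it (a point fixed in the world has none). Each returns a list of dicts, best first, with "score" (0 to 1); they miss things now and then, are a little off and sometimes report something else, mostly with a low value. They report only what shows in the picture. A call takes as long as a camera call. They do not tell look-alikes from the thing itself.
- ctrl.outline_of(camera, target): "region" (420x560 bool, what is visible of it) and "position" ([column, row] in pixels, amid what is visible of it).
The state is a dict: "time_s": time; "q": joint angles; "dq": joint speeds; "joint_efforts": joint torques, N m; "eef_pos": TCP position; "eef_rot": TCP orientation; "wrist_force": force on the tool from outside, world axes, zero at the start; "torque": the same for the moment, N m; "opening": opening from 0.0 (shut) to 1.0 (fully open); "grasp_force": force on a finger pad.
Only numpy, scipy, OpenCV 4.12 (cv2) and the standard library are available. Lean on these libraries where they do the work, as an engineer would, in place of code of your own. Each camera call takes 0.05 s, during which the arm holds its last target. There are 200 camera calls.

TASK

Fasten the drive sled in the opened desktop computer with the wing-headed quarter-turn thumbscrew from the wooden block: slide the sled inwards until its hole lies over the hidden hole of the nut strip beneath, which you can only find by feel, pass the screw through both until its flange sits on the sled, then turn it about a quarter turn so that it locks, and let go. Press gently (the sheet bends at about 30 N), and leave the round-headed screw and the other things on the bench where they are.

Things in the scene. Friction and masses are not known exactly. Their poses are not given: they have to be found in the camera images.
- chassis: Opened small desktop computer lying flat, fixed: a pan 300 (its x) x 280 (y) x 60 mm with two aluminium rails along x on its middle line that carry the drive sled. But for the drive on the sled (87 mm) nothing on it is higher than 76 mm. Origin under the middle of the pan; +x is the way the sled slides in (away from the robot, up to 20 degrees askew), z up.
- sled (a joint): How far the drive sled is slid in along the chassis's +x, in m: 0 fully out, 0.062 the end stop; starts at 0 to 0.010. Friction of 2.5 N holds it where it is left. The sled is a steel sheet 185 x 78 x 6 mm, bare from 35 mm before to 50 mm beyond its hole, then with a drive 14 mm high on it.
- sled_hole (a point): Centre of the hole in the sled, on the sled's top face, 73 mm above the bench; moves with the sled; x = slide direction, z up. The hole is a cross: a 12 x 12 mm square plus a slot 23 mm long (x) and 6.5 mm wide (y). The screw's cross pin passes only along the slot.
- bay_start (a point): Fixed point where sled_hole lies at joint 0. 1 mm under the sled is a rigid steel nut strip 4 mm thick with a hole of the same cross shape, in line across the rails. Its place along them is not measured and differs each time: it is under the sled's hole at a joint value from 0.018 to 0.044. A screw nose resting on the strip through the sled's hole drags the sled along, and drops when the holes meet.
- wing_screw: Steel quarter-turn thumbscrew, about 60 g. Origin on its axis at the underside of its flange; z up to the head, x along wing and pin. Flange 28 mm across, 3 mm thick; on it a flat wing 32 (x) x 8 (y) mm, from z = 3 to 31 mm, gripped across its 8 mm. Stands nose-down in either hole of the block, wing within 25 degrees of the block's y. Below the flange: see its nose.
- screw_nose (a point): Tip of the wing screw's 10 mm shank, 25 mm below its origin, edge chamfered 1.5 mm. A cross pin 4 mm thick, 20 mm long lies along x, 14.5 mm below the origin. The origin is 18 mm above sled_hole with the nose on the nut strip, 16.5 mm when the pin meets the sled's top, 0 when home; home, the pin is 1.5 mm below the strip and turns freely either way.
- block: Fixed wooden block 50 (x) x 130 (y) x 34 mm high, origin under its middle; two upright through holes 23 mm wide at y = -34 and +34 mm, each with a screw standing in it, flange on the block's top.
- round_screw: The other screw in the block: same flange and shank but a round knob 22 mm across and 14 mm high, no wing and no pin. To be left alone. Origin as on the wing screw.
- driver: Loose screwdriver lying on the bench; leave alone.
- tape: Loose cardboard ring 90 mm across, 20 mm high; leave alone.
- cleaner: Loose white bottle 60 mm across, 160 mm high; leave alone.
- adapter: Loose black power adapter 130 x 55 x 32 mm; leave alone.
- mug: Loose white mug 80 mm across, 90 mm high; leave alone.
Things that resemble listed ones, but are neither listed nor needed, are in the scene too. Leave any blue or turquoise look-alike of the wing_screw alone.

How it is judged:
On the way, in this order (a step that is already met when the one before it is completed fails the run):
1. the nose of the wing screw is in the sled's hole (horizontal distance between wing_screw and sled_hole below 0.005 m and z of wing_screw in the frame of sled_hole below 0.0195 m), for 0.1 s.
2. the sled's hole is over the hidden hole and the screw is through both, its flange on the sled (horizontal distance between wing_screw and sled_hole below 0.003 m and z of wing_screw in the frame of sled_hole below 0.0025 m), for 0.1 s.
At the end, for the whole second after the job is handed in: The wing screw stands upright (within 0.15 rad) in the sled's hole, centred within 3 mm, its flange on the sled within 2.5 mm, its wing turned at least 0.9 rad away from the slot (the slide direction), let go and at rest (all of step 2 and z of wing_screw in the frame of sled_hole above -0.002 m and angle between the z axis of wing_screw and the z axis of sled_hole, either way round below 0.15 rad and angle between the x axis of wing_screw and the x axis of sled_hole, either way round above 0.9 rad and linear speed of wing_screw below 0.02 m/s); the robot touches nothing.
It fails at once if the screw is pressed on the sled, the strip or the computer with more than 30 N (contact force between wing_screw and chassis above 30 N).
It fails at once if the robot presses on the computer itself with more than 30 N (contact force between any of the fingers, the arm and chassis above 30 N).
It fails at once if the round-headed screw is moved more than 15 mm (distance of round_screw from where it was at the start of the episode above 0.015 m).
It fails at once if another thing on the bench is moved more than 30 mm (distance of any of driver, tape, cleaner, adapter, mug from where it was at the start of the episode above 0.03 m).
It also fails if it takes over 64 s, if anything falls off the work surface, if the arm or the gripper's body presses on something with over 40 N, if the wrist force passes 120 N, or if a joint passes its speed limit or range.

## Working session

There is one attempt and no reset: what is moved stays moved. The work goes in short steps, Python scripts to look and compute and a tool call to move; the robot and the scene stay as the last step left them, time stands still between calls to the robot, and variables do not carry over. Pictures are saved under pics/ and viewed, at most 10 in all, crops included, and the job is handed in when it is done.

Besides the shell and the picture viewer there is one more tool, called after "Call:" as name(argument=value, ...), one argument or row to a line, values as JSON. apply_moves: Moves the arm, as the interface text tells. Its arguments: {"type":"object","properties":{"moves":{"type":"array"}},"required":["moves"]}

```bash
mkdir -p pics; cat > h.py <<'E'
import numpy as np, cv2
from bench import ctrl
from scipy.spatial.transform import Rotation as R
def toolT(o=None):
    o=o or ctrl.get_obs(); q=o["eef_rot"]; T=np.eye(4); T[:3,:3]=R.from_quat([q[1],q[2],q[3],q[0]]).as_matrix(); T[:3,3]=o["eef_pos"]; return T
def shot(n):
    T=toolT(); rgb,d=ctrl.camera(n); p=ctrl.camera_params(n)
    C=p["cam_to_world"] if n!="wrist" else T@np.array(p["mount"])
    return rgb,d,np.array(p["K"]),np.array(C)
def pts(d,K,C,mask=None):
    v,u=np.nonzero((d>0)&(mask if mask is not None else True)); z=d[v,u]
    P=np.c_[(u-K[0,2])/K[0,0]*z,(v-K[1,2])/K[1,1]*z,z]
    return P@C[:3,:3].T+C[:3,3],u,v
def at_h(u,v,h,K,C):
    r=C[:3,:3]@np.array([(u-K[0,2])/K[0,0],(v-K[1,2])/K[1,1],1]); return C[:3,3]+r*(h-C[2,3])/r[2]
def proj(P,K,C):
    c=(np.asarray(P)-C[:3,3])@C[:3,:3]; return c[:2]/c[2]*[K[0,0],K[1,1]]+[K[0,2],K[1,2]]
E
python3 - <<'E'
from h import *
ims=[]
for n in("scene","top"):
    rgb,d,K,C=shot(n); np.savez(f"{n}.npz",rgb=rgb,d=d,K=K,C=C); cv2.imwrite(f"pics/{n}.png",rgb[:,:,::-1])
    print(n,K.round(1).tolist(),C.round(3).tolist())
    for t in("wing_screw","round_screw","block","sled","sled_hole","chassis"):
        for r in ctrl.outline_of(n,t)[:4]:
            m=np.array(r["region"]); P,_,_=pts(d,K,C,m)
            print(t,round(r["score"],2),np.round(r["position"]),m.sum(),np.median(P,0).round(3) if len(P) else None, P[:,2].max().round(3) if len(P) else '')
print(ctrl.get_obs()["time_s"],toolT().round(3).tolist(),ctrl.pinch_z,np.array(ctrl.camera_params("wrist")["mount"]).round(3).tolist())
E
```

```text
scene [[431.4, 0.0, 274.2], [0.0, 431.4, 211.5], [0.0, 0.0, 1.0]] [[0.47, 0.722, -0.508, 1.085], [0.883, -0.383, 0.272, -0.289], [0.002, -0.577, -0.817, 0.986], [0.0, 0.0, 0.0, 1.0]]
wing_screw 0.57 [251. 264.] 139 [ 0.61  -0.11   0.041] 0.059
wing_screw 0.54 [215. 282.] 116 [ 0.609 -0.189  0.031] 0.06
round_screw 0.57 [186. 255.] 109 [ 0.523 -0.235  0.047] 0.055
block 0.93 [198. 259.] 914 [ 0.538 -0.204  0.033] 0.04
sled 0.97 [324. 219.] 1914 [0.598 0.118 0.083] 0.094
sled_hole 0.76 [325. 217.] 1776 [0.6   0.118 0.085] 0.094
chassis 0.81 [324. 233.] 11906 [0.622 0.109 0.049] 0.094
chassis 0.55 [378. 140.] 785 [0.41  0.433 0.031] 0.039
top [[461.3, 0.0, 279.2], [0.0, 461.3, 211.0], [0.0, 0.0, 1.0]] [[0.01, -0.977, 0.214, 0.282], [-1.0, -0.009, 0.006, 0.007], [-0.004, -0.214, -0.977, 1.191], [0.0, 0.0, 0.0, 1.0]]
wing_screw 0.42 [352. 209.] 79 [ 0.525 -0.166  0.057] 0.07
block 0.67 [362. 217.] 946 [ 0.518 -0.201  0.034] 0.062
sled 0.57 [237. 185.] 2334 [0.584 0.121 0.077] 0.094
sled_hole 0.68 [236. 189.] 2273 [0.583 0.122 0.077] 0.094
chassis 0.97 [238. 190.] 12817 [0.588 0.12  0.047] 0.094
chassis 0.37 [236. 186.] 2123 [0.584 0.122 0.082] 0.094
0.7 [[-0.926, 0.377, 0.0, 0.217], [0.377, 0.926, 0.0, 0.533], [-0.0, 0.0, -1.0, 0.231], [0.0, 0.0, 0.0, 1.0]] 0.0187 [[-0.0, -0.964, -0.268, 0.069], [1.0, -0.0, 0.001, 0.001], [-0.001, -0.268, 0.964, -0.143], [0.0, 0.0, 0.0, 1.0]]
```

View pics/top.png

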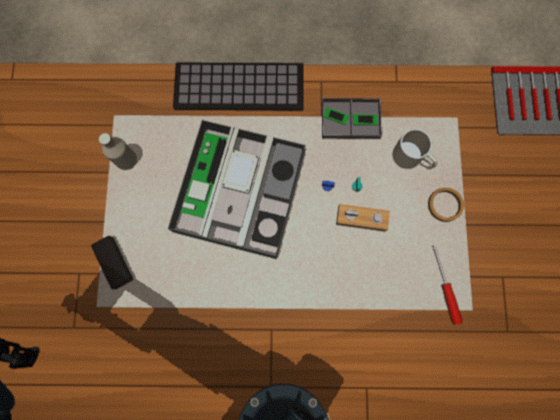

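View pics/scene.png

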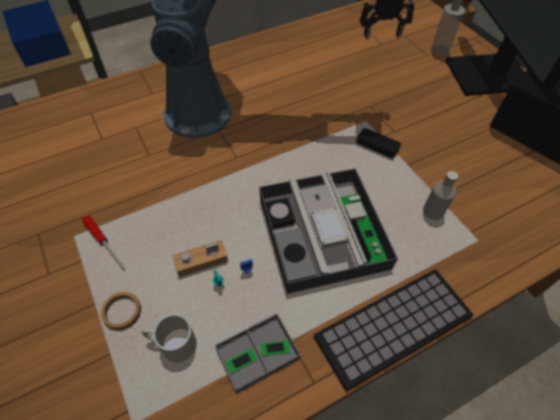

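Top view: block (362,217) holds the winged screw at (350,214) and the round one at (377,218). Blue and turquoise look-alikes are at (328,185) and (358,184), and the sled hole is at about (230,209). Next I look with the wrist camera over the sled, then over the block.

```bash
cat >> h.py <<'E'
def plan(targets,o=None,vmax=58,wmax=10):
    """targets: list of (xyz, psi deg of tool y, nrows or None); tool down. prints rows"""
    T=toolT(o); p=T[:3,3]; psi=np.degrees(np.arctan2(T[1,1],T[0,1]))
    for P,s,n in targets:
        P=np.array(P,float); ds=(s-psi+180)%360-180
        n=n or int(max(np.ceil(np.linalg.norm(P-p)*1000/vmax),np.ceil(abs(ds)/wmax),1))
        for k in range(n):
            a=np.radians(psi+ds*k/n); w=(P-p)*1000/n
            ty=np.array([np.cos(a),np.sin(a),0]); tx=np.array([-ty[1],ty[0],0]) # y x z = x, z=-Z
            tx=np.cross(ty,[0,0,-1]); 
            print("off",[round(float(w@tx),1),round(float(w@ty),1),round(float(-w[2]),1)],"rz",round(-ds/n,1))
        print("--",n); p=P; psi=s
E
python3 - <<'E'
from h import *
z=np.load("top.npz"); s=np.load("scene.npz")
for uv in((230,209),):print("hole",at_h(*uv,.073,z["K"],z["C"]).round(3))
print("hole scene",at_h(318,197,.073,s["K"],s["C"]).round(3))
print("wing",at_h(350,214,.05,z["K"],z["C"]).round(3), at_h(212,248,.05,s["K"],s["C"]).round(3))
print(toolT()[:3,3], toolT()[:3,0])
plan([((.49,.125,.25),77,10),((.505,-.165,.25),10,10)])
E
```

```text
hole [0.531 0.136 0.073]
hole scene [0.53  0.14  0.073]
wing [ 0.525 -0.165  0.05 ] [ 0.529 -0.167  0.05 ]
[0.21690863 0.53254299 0.23128557] [-9.26114014e-01  3.77243732e-01 -6.07265050e-06]
off [-40.7, -27.4, -1.9] rz -0.9
off [-40.2, -28.1, -1.9] rz -0.9
off [-39.8, -28.7, -1.9] rz -0.9
off [-39.3, -29.4, -1.9] rz -0.9
off [-38.8, -30.0, -1.9] rz -0.9
off [-38.3, -30.6, -1.9] rz -0.9
off [-37.8, -31.2, -1.9] rz -0.9
off [-37.3, -31.8, -1.9] rz -0.9
off [-36.8, -32.4, -1.9] rz -0.9
off [-36.3, -33.0, -1.9] rz -0.9
-- 10
off [-8.0, -27.9, -0.0] rz 6.7
off [-11.2, -26.8, -0.0] rz 6.7
off [-14.2, -25.3, -0.0] rz 6.7
off [-17.1, -23.5, -0.0] rz 6.7
off [-19.7, -21.3, -0.0] rz 6.7
off [-22.1, -18.9, -0.0] rz 6.7
off [-24.1, -16.2, -0.0] rz 6.7
off [-25.8, -13.2, -0.0] rz 6.7
off [-27.2, -10.1, -0.0] rz 6.7
off [-28.2, -6.9, -0.0] rz 6.7
-- 10
```

Call:
apply_moves(
  moves=[
    {"jaw": 0.5, "offset": [-41, -27, -2], "rot": [0, 0, -1]},
    {"jaw": 0.5, "offset": [-40, -28, -2], "rot": [0, 0, -1]},
    {"jaw": 0.5, "offset": [-40, -29, -2], "rot": [0, 0, -1]},
    {"jaw": 0.5, "offset": [-39, -29, -2], "rot": [0, 0, -1]},
    {"jaw": 0.5, "offset": [-39, -30, -2], "rot": [0, 0, -1]},
  ],
)

```text
time_s: 1.32
eef_pos: [0.3552, 0.3284, 0.2416]
eef_rot: [0.0, 0.149, 0.989, 0.0]
wrist_force: [1.0, 0.4, 1.1]
opening: 0.499
grasp_force: 0.0
```

Call:
apply_moves(
  moves=[
    {"jaw": 0.5, "offset": [-38, -31, -2], "rot": [0, 0, -1]},
    {"jaw": 0.5, "offset": [-38, -31, -2], "rot": [0, 0, -1]},
    {"jaw": 0.5, "offset": [-37, -32, -2], "rot": [0, 0, -1]},
    {"jaw": 0.5, "offset": [-37, -32, -2], "rot": [0, 0, -1]},
    {"jaw": 0.5, "offset": [-36, -33, -2], "rot": [0, 0, -1]},
  ],
)

```text
time_s: 1.95
eef_pos: [0.4933, 0.126, 0.2516]
eef_rot: [0.0, 0.106, 0.994, 0.0]
wrist_force: [0.5, 0.6, -0.1]
opening: 0.502
grasp_force: 0.0
```

```bash
python3 - <<'E'
from h import *
rgb,d,K,C=shot("wrist"); np.savez("w1.npz",rgb=rgb,d=d,K=K,C=C); cv2.imwrite("pics/w1.png",rgb[:,:,::-1])
for t in("sled_hole","chassis"):
    for r in ctrl.outline_of("wrist",t)[:3]:
        m=np.array(r["region"]);P,_,_=pts(d,K,C,m); print(t,round(r["score"],2),np.round(r["position"]),m.sum(),np.median(P,0).round(4))
print(toolT().round(3).tolist(),ctrl.get_obs()["time_s"])
print("exp hole",proj([.531,.138,.073],K,C))
E
```

```text
sled_hole 0.64 [298. 267.] 13952 [0.5745 0.124  0.0747]
chassis 0.67 [291. 216.] 53735 [0.5361 0.126  0.0521]
[[-0.977, 0.214, 0.0, 0.493], [0.214, 0.977, -0.0, 0.126], [-0.0, -0.0, -1.0, 0.251], [0.0, 0.0, 0.0, 1.0]] 2.1
exp hole [302.67784656 222.23491558]
```

View pics/w1.png

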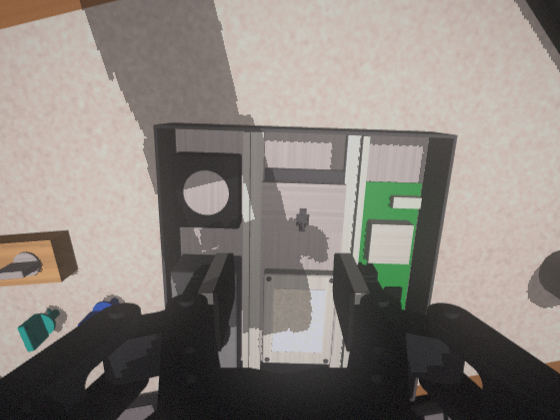

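The wrist view shows the cross hole at (302,219), with the rails running nearly straight down the image along +x. Now the block.

Call:
apply_moves(
  moves=[
    {"jaw": 0.5, "offset": [-8, -28, 0], "rot": [0, 0, 7]},
    {"jaw": 0.5, "offset": [-11, -27, 0], "rot": [0, 0, 7]},
    {"jaw": 0.5, "offset": [-14, -25, 0], "rot": [0, 0, 7]},
    {"jaw": 0.5, "offset": [-17, -23, 0], "rot": [0, 0, 7]},
    {"jaw": 0.5, "offset": [-20, -21, 0], "rot": [0, 0, 7]},
  ],
)

```text
time_s: 2.72
eef_pos: [0.5004, -0.0162, 0.2513]
eef_rot: [-0.0, 0.401, 0.916, 0.0]
wrist_force: [0.0, -0.9, 1.2]
opening: 0.5
grasp_force: 0.0
```

Call:
apply_moves(
  moves=[
    {"jaw": 0.5, "offset": [-22, -19, 0], "rot": [0, 0, 7]},
    {"jaw": 0.5, "offset": [-24, -16, 0], "rot": [0, 0, 7]},
    {"jaw": 0.5, "offset": [-26, -13, 0], "rot": [0, 0, 7]},
    {"jaw": 0.5, "offset": [-27, -10, 0], "rot": [0, 0, 7]},
    {"jaw": 0.5, "offset": [-28, -7, 0], "rot": [0, 0, 7]},
  ],
)

```text
time_s: 3.35
eef_pos: [0.5052, -0.1607, 0.2513]
eef_rot: [-0.0, 0.658, 0.753, 0.0]
wrist_force: [0.4, 0.7, 0.1]
opening: 0.503
grasp_force: 0.0
```

```bash
python3 - <<'E'
from h import *
rgb,d,K,C=shot("wrist"); np.savez("w2.npz",rgb=rgb,d=d,K=K,C=C)
for t in("wing_screw","round_screw","block"):
    for r in ctrl.outline_of("wrist",t)[:4]:
        m=np.array(r["region"]);P,_,_=pts(d,K,C,m); print(t,round(r["score"],2),np.round(r["position"]),m.sum(),np.median(P,0).round(4),P[:,2].max().round(4))
print(toolT().round(3).tolist(),ctrl.get_obs()["time_s"])
# upper half of picture enlarged around expected wing
u,v=proj([.526,-.166,.05],K,C).astype(int); print(u,v)
z=np.load("w1.npz")
a=cv2.resize(rgb[max(v-60,0):v+60,max(u-100,0):u+100],None,fx=4,fy=4,interpolation=2)
cv2.imwrite("pics/w2.png",np.ascontiguousarray(a[:,:,::-1])); print(max(u-100,0),max(v-60,0))
# hole: dark/deep pixels within sled near (302,219)
d1,K1,C1=z["d"],z["K"],z["C"]; g=cv2.cvtColor(z["rgb"],cv2.COLOR_RGB2GRAY)
P,uu,vv=pts(d1,K1,C1); H=np.zeros(d1.shape);H[vv,uu]=P[:,2]
sub=(slice(200,240),slice(285,320))
print("sled z",np.median(H[190:205,280:330]).round(4))
for r in range(204,236): print("".join("%4d"%x for x in g[r,290:316]))
E
```

```text
wing_screw 0.91 [302. 189.] 654 [ 0.5239 -0.1652  0.0508] 0.0678
wing_screw 0.91 [373. 217.] 638 [ 0.6028 -0.1832  0.0441] 0.059
wing_screw 0.58 [387. 144.] 739 [ 0.6013 -0.1085  0.0446] 0.0578
round_screw 0.76 [285. 246.] 534 [ 0.5166 -0.2296  0.0505] 0.0533
block 0.82 [293. 215.] 4771 [ 0.5196 -0.1952  0.0344] 0.0667
[[-0.138, 0.99, -0.0, 0.505], [0.99, 0.138, 0.001, -0.16], [0.001, -0.0, -1.0, 0.251], [0.0, 0.0, 0.0, 1.0]] 3.55
303 191
203 131
sled z 0.0736
 186 185 183 185 188 184 185 186 184 182 184 183 184 184 185 184 184 184 183 185 183 186 184 186 184 183
 183 181 183 183 182 183 185 183 182 183 182 182 183 181 183 181 179 183 182 182 182 182 184 181 184 184
 185 182 183 183 185 180 184 182 184 183 182 182 182 179 183 182 183 181 182 182 184 183 182 182 182 181
 182 183 183 183 181 184 183 182 184 183 167 182 182 181 183 183 182 182 182 181 182 181 183 181 182 183
 183 183 183 183 183 182 182 184 183 166 126 138 139 142 139 133 149 183 182 181 185 182 183 181 182 183
 186 185 183 185 186 183 182 182 179 155  96  97  96  94  93  81 128 185 185 184 185 185 183 185 184 184
 181 
[... 2024 characters left out ...]
02  74  77  79  79  94  93 122 115 115 115 118 116 116 115 115 117 116
 115 114 115 114 112 112 114 114 101  76  74  78  83  81  84 108 113 116 116 115 116 118 116 114 118 116
 116 114 117 115 115 116 116 116 109  99 101  93  97  94  97 109 114 115 115 114 115 118 118 117 115 118
 116 116 114 116 117 116 118 117 116 114 117 113 112 112 113 117 116 114 114 112 116 116 117 118 114 118
 115 114 118 116 118 116 118 115 113 113 115 119 115 118 119 118 117 116 114 112 114 118 119 117 115 116
 113 115 116 116 117 120 118 114 115 115 116 115 118 118 116 117 116 116 113 113 117 119 117 120 113 116
 117 113 112 116 115 116 120 114 114 113 115 117 115 116 116 117 117 114 114 113 117 114 115 115 115 116
```

View pics/w2.png

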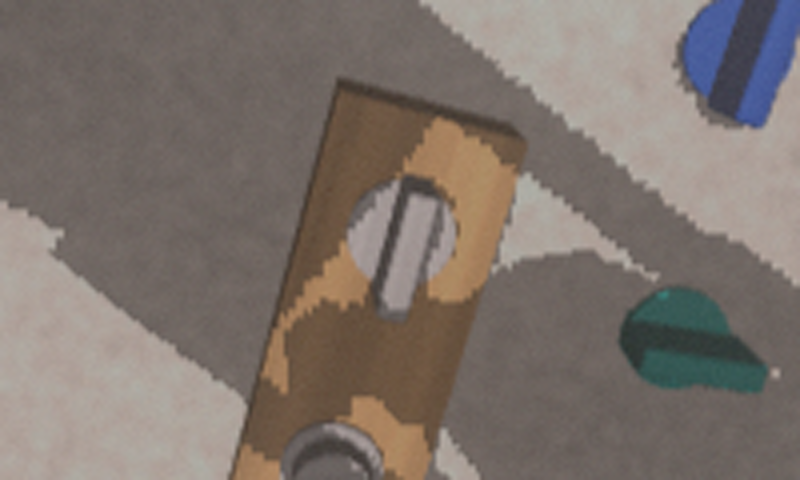

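The crop shows the steel wing screw with its wing tilted about 13° off the image vertical. Its flange is on the block at about crop (403,245), and the round knob is at the bottom.

```bash
python3 - <<'E'
from h import *
z=np.load("w2.npz"); P,u,v=pts(z["d"],z["K"],z["C"])
near=np.hypot(P[:,0]-.525,P[:,1]+.165)<.03
for lo,hi in((.058,.08),(.033,.0375),(.0375,.045)):
    m=near&(P[:,2]>lo)&(P[:,2]<hi); Q=P[m]
    print(lo,m.sum(),"med z",np.median(Q[:,2]).round(4),"rect",cv2.minAreaRect((Q[:,:2]*1000).astype(np.float32)))
m=near&(P[:,2]>.058);Q=P[m]; Q=Q[np.abs(Q[:,2]-np.median(Q[:,2]))<.004]
c=Q[:,:2].mean(0); w,V=np.linalg.eigh(np.cov((Q[:,:2]-c).T)); print("wing c",c.round(4),"ang",np.degrees(np.arctan2(V[1,1],V[0,1])).round(1),np.sqrt(w*12).round(4))
# round knob check, 2nd view of wing top
m=(np.hypot(P[:,0]-.517,P[:,1]+.23)<.03)&(P[:,2]>.048);print("knob",P[m].mean(0).round(4))
t=np.load("top.npz"); P,u,v=pts(t["d"],t["K"],t["C"])
m=(np.hypot(P[:,0]-.525,P[:,1]+.166)<.025)&(P[:,2]>.058); print("top wing",m.sum(),P[m].mean(0).round(4))
r=ctrl.outline_of  # chassis direction
m=(np.hypot(P[:,0]-.6,P[:,1]-.12)<.25)&(P[:,2]>.045)&(P[:,2]<.075)
print("pan",cv2.minAreaRect((P[m][:,:2]*1000).astype(np.float32)))
z=np.load("w1.npz");K,C=z["K"],z["C"]; P,u,v=pts(z["d"],K,C)
print("hole",at_h(302.3,219.4,.0735,K,C).round(4), at_h(302.9,208,.0735,K,C).round(4),at_h(301.8,231,.0735,K,C).round(4))
g=cv2.cvtColor(z["rgb"],cv2.COLOR_RGB2GRAY)
for l in sorted(cv2.createLineSegmentDetector().detect(g[100:375])[0][:,0],key=lambda l:-np.hypot(l[2]-l[0],l[3]-l[1]))[:16]:
    if abs(l[2]-l[0])<abs(l[3]-l[1]):
        A=at_h(l[0],l[1]+100,.07,K,C);B=at_h(l[2],l[3]+100,.07,K,C);s=B-A; s*=np.sign(s[0])
        print(l.round(0),np.degrees(np.arctan2(s[1],s[0])).round(2))
E
```

```text
0.058 296 med z 0.0653 rect ((526.0233154296875, -166.09356689453125), (31.512563705444336, 7.9907002449035645), 82.9919662475586)
0.033 1813 med z 0.0346 rect ((526.3387451171875, -165.16534423828125), (59.6102294921875, 50.09249496459961), 82.70549774169922)
0.0375 174 med z 0.0381 rect ((526.2734985351562, -166.03614807128906), (26.404388427734375, 27.638391494750977), 41.65363311767578)
wing c [ 0.5232 -0.1449] ang 172.5 [0.02   0.0487]
knob [ 0.5171 -0.2329  0.0513]
top wing 45 [ 0.5284 -0.1676  0.0647]
pan ((585.1643676757812, 74.23207092285156), (378.812744140625, 302.200927734375), 76.12890625)
hole [0.528  0.1382 0.0735] [0.5171 0.141  0.0735] [0.5393 0.1355 0.0735]
[242.  34. 241. 259.] -14.12
[456.  35. 428. 207.] -14.19
[363.  37. 352. 156.] -14.06
[247. 226. 248. 123.] -14.04
[250. 123. 249. 224.] -14.03
[349. 152. 358.  63.] -14.21
[165. 208. 160. 134.] -13.71
[236. 266. 236. 194.] -14.16
[363. 107. 370.  37.] -14.07
[407. 194. 414. 127.] -12.44
```

```bash
python3 - <<'E'
from h import *
plan([((.5262,-.166,.10),-7,4),((.5262,-.166,.041),-7,3)])
E
```

```text
off [-2.2, 5.0, 37.8] rz 3.7
off [-1.8, 5.2, 37.8] rz 3.7
off [-1.5, 5.3, 37.8] rz 3.7
off [-1.1, 5.4, 37.8] rz 3.7
-- 4
off [0.0, 0.0, 19.7] rz 0.0
off [0.0, 0.0, 19.7] rz 0.0
off [0.0, 0.0, 19.7] rz 0.0
-- 3
```

Call:
apply_moves(
  moves=[
    {"jaw": 0.5, "offset": [-2.2, 5, 38], "rot": [0, 0, 3.7]},
    {"jaw": 0.5, "offset": [-1.8, 5.2, 38], "rot": [0, 0, 3.7]},
    {"jaw": 0.5, "offset": [-1.5, 5.3, 38], "rot": [0, 0, 3.7]},
    {"jaw": 0.5, "offset": [-1.1, 5.4, 38], "rot": [0, 0, 3.7]},
    {"jaw": 0.5, "offset": [0, 0, 0], "rot": [0, 0, 0]},
  ],
)

```text
time_s: 4.18
eef_pos: [0.5243, -0.1642, 0.0964]
eef_rot: [-0.003, 0.748, 0.664, -0.001]
wrist_force: [-0.0, 0.0, 0.7]
opening: 0.499
grasp_force: 0.0
```

Call:
apply_moves(
  moves=[
    {"jaw": 0.5, "offset": [0, 0, 20], "rot": [0, 0, 0]},
    {"jaw": 0.5, "offset": [0, 0, 20], "rot": [0, 0, 0]},
    {"jaw": 0.5, "offset": [0, 0, 18], "rot": [0, 0, 0]},
    {"jaw": 0.5, "offset": [0, 0, 0], "rot": [0, 0, 0]},
    {"jaw": 0.5, "offset": [0, 0, 0], "rot": [0, 0, 0]},
  ],
)

```text
time_s: 4.8
eef_pos: [0.5271, -0.1673, 0.0423]
eef_rot: [0.001, 0.748, 0.663, 0.0]
wrist_force: [-0.1, 0.0, 0.3]
opening: 0.496
grasp_force: 0.0
```

Call:
apply_moves(
  moves=[
    {"jaw": 0, "offset": [0, 0, 0], "rot": [0, 0, 0]},
    {"jaw": 0, "offset": [0, 0, 0], "rot": [0, 0, 0]},
    {"jaw": 0, "offset": [0, 0, 0], "rot": [0, 0, 0]},
    {"jaw": 0, "offset": [0, 0, 0], "rot": [0, 0, 0]},
    {"jaw": 0, "offset": [0, 0, 0], "rot": [0, 0, 0]},
  ],
)

```text
time_s: 5.42
eef_pos: [0.527, -0.1675, 0.0421]
eef_rot: [0.001, 0.749, 0.663, 0.0]
wrist_force: [-0.7, 1.0, 5.6]
opening: 0.077
grasp_force: 60.6
```

Call:
apply_moves(
  moves=[
    {"jaw": 0, "offset": [0, 0, -10], "rot": [0, 0, 0]},
    {"jaw": 0, "offset": [0, 0, -20], "rot": [0, 0, 0]},
    {"jaw": 0, "offset": [0, 0, -30], "rot": [0, 0, 0]},
    {"jaw": 0, "offset": [0, 0, -30], "rot": [0, 0, 0]},
    {"jaw": 0, "offset": [0, 0, -10], "rot": [0, 0, 0]},
  ],
)

```text
time_s: 6.05
eef_pos: [0.5274, -0.1677, 0.1435]
eef_rot: [0.002, 0.749, 0.663, 0.001]
wrist_force: [0.3, 0.3, -1.0]
opening: 0.083
grasp_force: 59.9
```

```bash
python3 - <<'E'
from h import *
rgb,d,K,C=shot("wrist"); np.savez("w3.npz",rgb=rgb,d=d,K=K,C=C); T=toolT()
Ti=np.linalg.inv(np.array(ctrl.camera_params("wrist")["mount"]))
def pt(p): 
    c=(Ti@np.r_[p,1])[:3]; return (c[:2]/c[2]*[K[0,0],K[1,1]]+[K[0,2],K[1,2]]).round(0)
for p in([0,0,0],[0,0,.005],[.016,0,-.026],[-.016,0,-.026],[0,0,.03]): print(p,pt(p))
for r in ctrl.outline_of("wrist","wing_screw")[:3]:
    m=np.array(r["region"]);P,_,_=pts(d,K,C,m); print(round(r["score"],2),np.round(r["position"]),m.sum(),np.median(P,0).round(4))
    if m.sum()>0:
        Q=np.c_[P,np.ones(len(P))]@np.linalg.inv(T).T; print("tool",np.percentile(Q[:,:3],[2,50,98],0).round(4).tolist())
u,v=pt([0,0,0]).astype(int); u0,v0=u-80,min(v-60,300); a=cv2.resize(rgb[v0:v0+120,u0:u0+160],None,fx=4,fy=4,interpolation=2)
cv2.imwrite("pics/w3.png",np.ascontiguousarray(a[:,:,::-1])); print(u0,v0)
plan([((.528,.1382,.14),75.9,12)])
E
```

```text
[0, 0, 0] [284. 273.]
[0, 0, 0.005] [284. 268.]
[0.016, 0, -0.026] [285. 264.]
[-0.016, 0, -0.026] [285. 341.]
[0, 0, 0.03] [284. 247.]
0.93 [282. 270.] 2315 [ 0.5274 -0.1592  0.1663]
tool [[-0.0146, -0.0123, -0.0244], [0.0087, -0.0007, -0.0226], [0.0166, 0.0104, 0.0209]]
0.75 [390. 218.] 1443 [ 0.6035 -0.1834  0.0459]
tool [[-0.0135, 0.0626, 0.0865], [-0.0063, 0.0769, 0.0981], [0.0027, 0.0928, 0.117]]
0.62 [384. 114.] 1662 [ 0.6015 -0.109   0.0475]
tool [[0.0519, 0.0568, 0.0862], [0.0673, 0.0658, 0.0963], [0.0818, 0.0734, 0.1167]]
204 213
off [25.3, -3.0, 0.2] rz -6.9
off [25.5, 0.1, 0.2] rz -6.9
off [25.3, 3.1, 0.2] rz -6.9
off [24.7, 6.1, 0.2] rz -6.9
off [23.8, 9.1, 0.2] rz -6.9
off [22.5, 11.9, 0.2] rz -6.9
off [20.9, 14.5, 0.2] rz -6.9
off [19.1, 16.9, 0.2] rz -6.9
off [16.9, 19.1, 0.2] rz -6.9
off [14.5, 21.0, 0.2] rz -6.9
off [11.8, 22.5, 0.2] rz -6.9
off [9.0, 23.8, 0.2] rz -6.9
-- 12
```

View pics/w3.png

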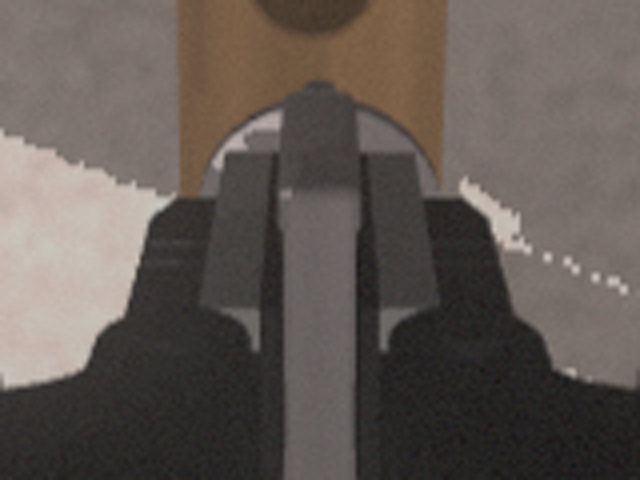

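Screw held upright with the wing between the pads, its centre about +1 mm along tool x. The round screw's place is undisturbed. Going over the hole.

Call:
apply_moves(
  moves=[
    {"jaw": 0, "offset": [25.3, -3, 0], "rot": [0, 0, -6.9]},
    {"jaw": 0, "offset": [25.5, 0.1, 0], "rot": [0, 0, -6.9]},
    {"jaw": 0, "offset": [25.3, 3.1, 0], "rot": [0, 0, -6.9]},
    {"jaw": 0, "offset": [24.7, 6.1, 0], "rot": [0, 0, -6.9]},
    {"jaw": 0, "offset": [23.8, 9.1, 0], "rot": [0, 0, -6.9]},
  ],
)

```text
time_s: 6.78
eef_pos: [0.5257, -0.0386, 0.1395]
eef_rot: [-0.001, 0.517, 0.856, -0.0]
wrist_force: [-0.4, 0.1, -0.7]
opening: 0.076
grasp_force: 59.8
```

Call:
apply_moves(
  moves=[
    {"jaw": 0, "offset": [22.5, 11.9, 0], "rot": [0, 0, -6.9]},
    {"jaw": 0, "offset": [20.9, 14.5, 0], "rot": [0, 0, -6.9]},
    {"jaw": 0, "offset": [19.1, 16.9, 0], "rot": [0, 0, -6.9]},
    {"jaw": 0, "offset": [16.9, 19.1, 0], "rot": [0, 0, -6.9]},
    {"jaw": 0, "offset": [14.5, 21, 0], "rot": [0, 0, -6.9]},
  ],
)

```text
time_s: 7.4
eef_pos: [0.5262, 0.0885, 0.1394]
eef_rot: [-0.001, 0.24, 0.971, -0.0]
wrist_force: [0.3, 0.2, -0.2]
opening: 0.08
grasp_force: 59.8
```

Call:
apply_moves(
  moves=[
    {"jaw": 0, "offset": [11.8, 22.5, 0], "rot": [0, 0, -6.9]},
    {"jaw": 0, "offset": [8, 23.8, 0], "rot": [0, 0, -6.9]},
    {"jaw": 0, "offset": [0, 0, 0], "rot": [0, 0, 0]},
    {"jaw": 0, "offset": [0, 0, 0], "rot": [0, 0, 0]},
    {"jaw": 0, "offset": [0, 0, 0], "rot": [0, 0, 0]},
  ],
)

```text
time_s: 8.02
eef_pos: [0.5284, 0.1373, 0.1408]
eef_rot: [-0.0, 0.124, 0.992, -0.0]
wrist_force: [-0.9, 0.2, -1.2]
opening: 0.081
grasp_force: 59.8
```

```bash
python3 - <<'E'
from h import *
z=np.load("w3.npz"); 
rgb,d,K,C=shot("wrist"); T=toolT(); print(ctrl.get_obs()["time_s"],T[:3,3],np.degrees(np.arctan2(T[1,1],T[0,1])))
M=np.array(ctrl.camera_params("wrist")["mount"])
r=ctrl.outline_of("wrist","wing_screw")[0]; m=np.array(r["region"]); P,_,_=pts(d,K,M,m); print(r["score"])
for lo,hi in((-.028,-.021),(-.003,.012)):
    Q=P[(P[:,2]>lo)&(P[:,2]<hi)]; print(len(Q),np.median(Q[:,2]).round(4),cv2.minAreaRect((Q[:,:2]*1000).astype(np.float32)),np.percentile(Q,[1,99],0).round(4).tolist())
F=P[(P[:,2]>0)&(P[:,2]<.012)]; 
s,_,k,c=shot("scene"); u,v=proj([.528,.138,.09],k,c).astype(int); print(u,v)
o=[a*1 for a in (rgb[180:330,180:390],s[v-60:v+50,u-75:u+75])]
cv2.imwrite("pics/w4.png",np.hstack([cv2.resize(x,(400,300),interpolation=2) for x in o])[:,:,::-1])
plan([((.5292,.1379,.12),75.9,1)])
E
```

```text
8.075 [0.5285885  0.13736962 0.14096162] 75.74097891882012
0.73
  return _methods._mean(a, axis=axis, dtype=dtype,
  ret = ret.dtype.type(ret / rcount)
Traceback (most recent call last):
IndexError: index -1 is out of bounds for axis 0 with size 0
```

```bash
python3 - <<'E'
from h import *
M=np.array(ctrl.camera_params("wrist")["mount"])
rgb,d,K,C=shot("wrist"); P,_,_=pts(d,K,M)
w=P[(np.abs(P[:,1])<.0045)&(abs(P[:,0])<.03)&(P[:,2]<-.019)&(P[:,2]>-.029)]
print(len(w),np.median(w[:,2]).round(4),np.percentile(w[:,0],[0,1,99,100]).round(4),np.percentile(w[:,1],[1,99]).round(4))
f=P[(np.hypot(P[:,1],P[:,0])<.03)&(P[:,2]<.012)&(P[:,2]>-.004)&(P[:,0]>.008)]
print(len(f),np.percentile(f,[0,50,100],0).round(4).tolist())
s,_,k,c=shot("scene"); u,v=proj([.528,.138,.09],k,c).astype(int)
o=(rgb[180:330,180:380],s[v-45:v+30,u-50:u+50])
cv2.imwrite("pics/w4.png",np.hstack([cv2.resize(x,(400,300),interpolation=2) for x in o])[:,:,::-1])
plan([((.5292,.1379,.12),75.9,1)])
E
```

```text
1532 -0.0234 [-0.0162 -0.0153  0.016   0.0166] [-0.004   0.0044]
375 [[0.008, -0.01, -0.0039], [0.0113, 0.0009, 0.0043], [0.0162, 0.0125, 0.0082]]
off [-0.3, 0.4, 21.3] rz -0.1
-- 1
```

View pics/w4.png

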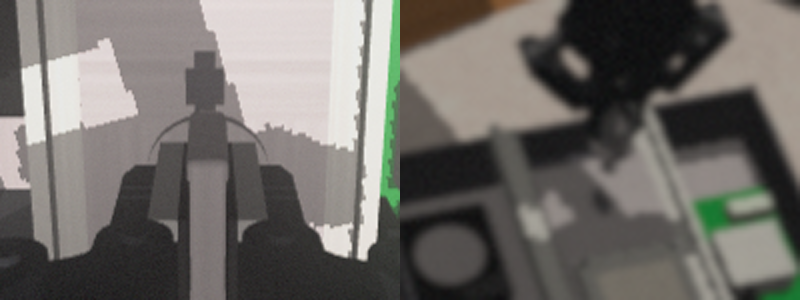

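The wing is in line with the cross hole below (crop column about 206 for both). Lowering.

Call:
apply_moves(
  moves=[
    {"jaw": 0, "offset": [0.2, 0.5, 15], "rot": [0, 0, -0.2]},
    {"jaw": 0, "offset": [0, 0, 12], "rot": [0, 0, 0]},
    {"jaw": 0, "offset": [0, 0, 5], "rot": [0, 0, 0]},
    {"jaw": 0, "offset": [0, 0, 0], "rot": [0, 0, 0]},
    {"jaw": 0, "offset": [0, 0, 0], "rot": [0, 0, 0]},
  ],
)

```text
time_s: 8.85
eef_pos: [0.5289, 0.1387, 0.1095]
eef_rot: [0.0, 0.122, 0.993, 0.0]
wrist_force: [0.5, 0.0, -1.3]
opening: 0.08
grasp_force: 59.8
```

Call:
apply_moves(
  moves=[
    {"jaw": 0, "offset": [0, 0, 1], "rot": [0, 0, 0]},
    {"jaw": 0, "offset": [0, 0, 1], "rot": [0, 0, 0]},
    {"jaw": 0, "offset": [0, 0, 1], "rot": [0, 0, 0]},
    {"jaw": 0, "offset": [0, 0, 0.5], "rot": [0, 0, 0]},
    {"jaw": 0, "offset": [0, 0, 0], "rot": [0, 0, 0]},
  ],
)

```text
time_s: 9.48
eef_pos: [0.5286, 0.1387, 0.1057]
eef_rot: [-0.0, 0.122, 0.993, -0.0]
wrist_force: [0.6, -0.1, -1.6]
opening: 0.079
grasp_force: 59.8
```

Call:
apply_moves(
  moves=[
    {"jaw": 0, "offset": [0.1, -0.6, 1], "rot": [0, 0, 0]},
    {"jaw": 0, "offset": [0, 0, 1], "rot": [0, 0, 0]},
    {"jaw": 0, "offset": [0, 0, 0.5], "rot": [0, 0, 0]},
    {"jaw": 0, "offset": [0, 0, 0], "rot": [0, 0, 0]},
    {"jaw": 0, "offset": [0, 0, 0], "rot": [0, 0, 0]},
  ],
)

```text
time_s: 10.1
eef_pos: [0.5283, 0.138, 0.1032]
eef_rot: [-0.0, 0.122, 0.993, -0.0]
wrist_force: [-0.0, -1.1, -1.4]
opening: 0.079
grasp_force: 59.8
```

Call:
apply_moves(
  moves=[
    {"jaw": 0, "offset": [0, 0, 1], "rot": [0, 0, 0]},
    {"jaw": 0, "offset": [0, 0, 0.5], "rot": [0, 0, 0]},
    {"jaw": 0, "offset": [0, 0, 0], "rot": [0, 0, 0]},
    {"jaw": 0, "offset": [0, 0, 0], "rot": [0, 0, 0]},
    {"jaw": 0, "offset": [0, 0, 0], "rot": [0, 0, 0]},
  ],
)

```text
time_s: 10.72
eef_pos: [0.5284, 0.138, 0.1018]
eef_rot: [0.0, 0.122, 0.993, -0.0]
wrist_force: [-0.8, -2.2, 0.3]
opening: 0.079
grasp_force: 59.8
```

Call:
apply_moves(
  moves=[
    {"jaw": 0, "offset": [0, -0.6, 0.5], "rot": [0, 0, 0]},
    {"jaw": 0, "offset": [0, 0, 0.5], "rot": [0, 0, 0]},
    {"jaw": 0, "offset": [0, 0, 0.5], "rot": [0, 0, 0]},
    {"jaw": 0, "offset": [0, 0, 0], "rot": [0, 0, 0]},
    {"jaw": 0, "offset": [0, 0, 0], "rot": [0, 0, 0]},
  ],
)

```text
time_s: 11.35
eef_pos: [0.5282, 0.1377, 0.1003]
eef_rot: [0.0, 0.122, 0.993, 0.0]
wrist_force: [0.1, -0.4, -1.9]
opening: 0.078
grasp_force: 59.8
```

Call:
apply_moves(
  moves=[
    {"jaw": 0, "offset": [0, 0, 0.5], "rot": [0, 0, 0]},
    {"jaw": 0, "offset": [0, 0, 0.5], "rot": [0, 0, 0]},
    {"jaw": 0, "offset": [0, 0, 0.5], "rot": [0, 0, 0]},
    {"jaw": 0, "offset": [0, 0, 0], "rot": [0, 0, 0]},
    {"jaw": 0, "offset": [0, 0, 0], "rot": [0, 0, 0]},
  ],
)

```text
time_s: 11.98
eef_pos: [0.5284, 0.1376, 0.0991]
eef_rot: [0.0, 0.122, 0.993, 0.0]
wrist_force: [-2.1, -0.6, 3.8]
opening: 0.081
grasp_force: 60.3
```

Call:
apply_moves(
  moves=[
    {"jaw": 0, "offset": [-1, 0, 0.2], "rot": [0, 0, 0]},
    {"jaw": 0, "offset": [-1, 0, 0], "rot": [0, 0, 0]},
    {"jaw": 0, "offset": [-1, 0, 0], "rot": [0, 0, 0]},
    {"jaw": 0, "offset": [-1, 0, 0], "rot": [0, 0, 0]},
    {"jaw": 0, "offset": [-1, 0, 0], "rot": [0, 0, 0]},
  ],
)

```text
time_s: 12.6
eef_pos: [0.5309, 0.1371, 0.0989]
eef_rot: [-0.003, 0.121, 0.993, 0.0]
wrist_force: [-10.9, 1.6, 12.6]
opening: 0.078
grasp_force: 61.7
```

Call:
apply_moves(
  moves=[
    {"jaw": 0, "offset": [-1, 0, 0], "rot": [0, 0, 0]},
    {"jaw": 0, "offset": [-1, 0, 0], "rot": [0, 0, 0]},
    {"jaw": 0, "offset": [-1, 0, 0], "rot": [0, 0, 0]},
    {"jaw": 0, "offset": [-1, 0, 0], "rot": [0, 0, 0]},
    {"jaw": 0, "offset": [-1, 0, 0], "rot": [0, 0, 0]},
  ],
)

```text
time_s: 13.22
eef_pos: [0.5357, 0.1359, 0.0989]
eef_rot: [-0.003, 0.121, 0.993, 0.0]
wrist_force: [-11.0, 2.3, 14.2]
opening: 0.079
grasp_force: 61.7
```

Call:
apply_moves(
  moves=[
    {"jaw": 0, "offset": [-0.7, 0, -0.1], "rot": [0, 0, 0]},
    {"jaw": 0, "offset": [-0.7, 0, 0], "rot": [0, 0, 0]},
    {"jaw": 0, "offset": [-0.7, 0, 0], "rot": [0, 0, 0]},
    {"jaw": 0, "offset": [-0.7, 0, 0], "rot": [0, 0, 0]},
    {"jaw": 0, "offset": [-0.7, 0, 0], "rot": [0, 0, 0]},
  ],
)

```text
time_s: 13.85
eef_pos: [0.5392, 0.135, 0.0989]
eef_rot: [-0.003, 0.121, 0.993, 0.0]
wrist_force: [-10.0, 1.6, 12.7]
opening: 0.076
grasp_force: 61.6
```

Call:
apply_moves(
  moves=[
    {"jaw": 0, "offset": [-0.7, 0, 0], "rot": [0, 0, 0]},
    {"jaw": 0, "offset": [-0.7, 0, 0], "rot": [0, 0, 0]},
    {"jaw": 0, "offset": [-0.7, 0, 0], "rot": [0, 0, 0]},
    {"jaw": 0, "offset": [-0.7, 0, 0], "rot": [0, 0, 0]},
    {"jaw": 0, "offset": [-0.7, 0, 0], "rot": [0, 0, 0]},
  ],
)

```text
time_s: 14.48
eef_pos: [0.5427, 0.1341, 0.0989]
eef_rot: [-0.002, 0.121, 0.993, 0.0]
wrist_force: [-8.8, 1.6, 11.7]
opening: 0.085
grasp_force: 61.6
```

Call:
apply_moves(
  moves=[
    {"jaw": 0, "offset": [-0.7, 0, 0], "rot": [0, 0, 0]},
    {"jaw": 0, "offset": [-0.7, 0, 0], "rot": [0, 0, 0]},
    {"jaw": 0, "offset": [-0.7, 0, 0], "rot": [0, 0, 0]},
    {"jaw": 0, "offset": [-0.7, 0, 0], "rot": [0, 0, 0]},
    {"jaw": 0, "offset": [-0.7, 0, 0], "rot": [0, 0, 0]},
  ],
)

```text
time_s: 15.1
eef_pos: [0.5465, 0.1331, 0.0987]
eef_rot: [-0.002, 0.121, 0.993, 0.0]
wrist_force: [-6.8, 0.3, 8.4]
opening: 0.079
grasp_force: 61.1
```

Call:
apply_moves(
  moves=[
    {"jaw": 0, "offset": [-0.6, 0, 0.1], "rot": [0, 0, 0]},
    {"jaw": 0, "offset": [-0.6, 0, 0], "rot": [0, 0, 0]},
    {"jaw": 0, "offset": [-0.6, 0, 0], "rot": [0, 0, 0]},
    {"jaw": 0, "offset": [-0.6, 0, 0], "rot": [0, 0, 0]},
    {"jaw": 0, "offset": [-0.6, 0, 0], "rot": [0, 0, 0]},
  ],
)

```text
time_s: 15.72
eef_pos: [0.5498, 0.1321, 0.0983]
eef_rot: [-0.001, 0.121, 0.993, -0.0]
wrist_force: [-4.7, 0.4, 4.0]
opening: 0.083
grasp_force: 60.7
```

Call:
apply_moves(
  moves=[
    {"jaw": 0, "offset": [-0.6, 0, 0], "rot": [0, 0, 0]},
    {"jaw": 0, "offset": [-0.6, 0, 0], "rot": [0, 0, 0]},
    {"jaw": 0, "offset": [-0.6, 0, 0], "rot": [0, 0, 0]},
    {"jaw": 0, "offset": [-0.6, 0, 0], "rot": [0, 0, 0]},
    {"jaw": 0, "offset": [-0.6, 0, 0], "rot": [0, 0, 0]},
  ],
)

```text
time_s: 16.35
eef_pos: [0.5539, 0.1311, 0.0984]
eef_rot: [-0.0, 0.122, 0.993, -0.0]
wrist_force: [-2.8, -0.3, -0.8]
opening: 0.079
grasp_force: 59.9
```

Call:
apply_moves(
  moves=[
    {"jaw": 0, "offset": [0, 0, 0.3], "rot": [0, 0, 0]},
    {"jaw": 0, "offset": [0, 0, 0.3], "rot": [0, 0, 0]},
    {"jaw": 0, "offset": [0, 0, 0.2], "rot": [0, 0, 0]},
    {"jaw": 0, "offset": [0, 0, 0], "rot": [0, 0, 0]},
    {"jaw": 0, "offset": [0, 0, 0], "rot": [0, 0, 0]},
  ],
)

```text
time_s: 16.98
eef_pos: [0.5541, 0.1311, 0.0979]
eef_rot: [0.0, 0.122, 0.993, -0.0]
wrist_force: [-1.7, -1.3, 0.8]
opening: 0.079
grasp_force: 60.0
```

Call:
apply_moves(
  moves=[
    {"jaw": 0, "offset": [0, 0, 0.3], "rot": [0, 0, 0]},
    {"jaw": 0, "offset": [0, 0, 0.3], "rot": [0, 0, 0]},
    {"jaw": 0, "offset": [0, 0, 0], "rot": [0, 0, 0]},
    {"jaw": 0, "offset": [0, 0, 0], "rot": [0, 0, 0]},
    {"jaw": 0, "offset": [0, 0, 0], "rot": [0, 0, 0]},
  ],
)

```text
time_s: 17.6
eef_pos: [0.554, 0.1312, 0.0972]
eef_rot: [0.0, 0.122, 0.993, 0.0]
wrist_force: [-2.0, -1.0, 1.2]
opening: 0.082
grasp_force: 60.1
```

Call:
apply_moves(
  moves=[
    {"jaw": 0, "offset": [0, 0, 0.3], "rot": [0, 0, 0]},
    {"jaw": 0, "offset": [0, 0, 0.3], "rot": [0, 0, 0]},
    {"jaw": 0, "offset": [0, 0, 0.3], "rot": [0, 0, 0]},
    {"jaw": 0, "offset": [0, 0, 0], "rot": [0, 0, 0]},
    {"jaw": 0, "offset": [0, 0, 0], "rot": [0, 0, 0]},
  ],
)

```text
time_s: 18.23
eef_pos: [0.5538, 0.1313, 0.0961]
eef_rot: [-0.0, 0.122, 0.993, 0.0]
wrist_force: [-1.8, 0.9, -0.0]
opening: 0.081
grasp_force: 59.9
```

Call:
apply_moves(
  moves=[
    {"jaw": 0, "offset": [0, 0, 0.6], "rot": [0, 0, 0]},
    {"jaw": 0, "offset": [0, 0, 0.6], "rot": [0, 0, 0]},
    {"jaw": 0, "offset": [0, 0, 0.6], "rot": [0, 0, 0]},
    {"jaw": 0, "offset": [0, 0, 0], "rot": [0, 0, 0]},
    {"jaw": 0, "offset": [0, 0, 0], "rot": [0, 0, 0]},
  ],
)

```text
time_s: 18.85
eef_pos: [0.554, 0.1312, 0.0944]
eef_rot: [-0.0, 0.122, 0.993, 0.0]
wrist_force: [-2.0, 1.4, 0.4]
opening: 0.08
grasp_force: 59.9
```

Call:
apply_moves(
  moves=[
    {"jaw": 0, "offset": [0, 0, 0.6], "rot": [0, 0, 0]},
    {"jaw": 0, "offset": [0, 0, 0.6], "rot": [0, 0, 0]},
    {"jaw": 0, "offset": [0, 0, 0.6], "rot": [0, 0, 0]},
    {"jaw": 0, "offset": [0, 0, 0], "rot": [0, 0, 0]},
    {"jaw": 0, "offset": [0, 0, 0], "rot": [0, 0, 0]},
  ],
)

```text
time_s: 19.48
eef_pos: [0.554, 0.1311, 0.0926]
eef_rot: [0.0, 0.122, 0.993, -0.0]
wrist_force: [-1.2, 1.7, -0.9]
opening: 0.073
grasp_force: 59.9
```

Call:
apply_moves(
  moves=[
    {"jaw": 0, "offset": [0, 0, 0.6], "rot": [0, 0, 0]},
    {"jaw": 0, "offset": [0, 0, 0.5], "rot": [0, 0, 0]},
    {"jaw": 0, "offset": [0, 0, 0.5], "rot": [0, 0, 0]},
    {"jaw": 0, "offset": [0, 0, 0], "rot": [0, 0, 0]},
    {"jaw": 0, "offset": [0, 0, 0], "rot": [0, 0, 0]},
  ],
)

```text
time_s: 20.1
eef_pos: [0.554, 0.1311, 0.091]
eef_rot: [-0.0, 0.122, 0.993, -0.0]
wrist_force: [-1.6, 0.6, 0.7]
opening: 0.074
grasp_force: 59.9
```

Call:
apply_moves(
  moves=[
    {"jaw": 0, "offset": [0, 0, 0.5], "rot": [0, 0, 0]},
    {"jaw": 0, "offset": [0, 0, 0.5], "rot": [0, 0, 0]},
    {"jaw": 0, "offset": [0, 0, 0.3], "rot": [0, 0, 0]},
    {"jaw": 0, "offset": [0, 0, 0], "rot": [0, 0, 0]},
    {"jaw": 0, "offset": [0, 0, 0], "rot": [0, 0, 0]},
  ],
)

```text
time_s: 20.72
eef_pos: [0.554, 0.1311, 0.0898]
eef_rot: [0.0, 0.122, 0.993, -0.0]
wrist_force: [-1.8, 0.0, 0.3]
opening: 0.08
grasp_force: 59.9
```

Call:
apply_moves(
  moves=[
    {"jaw": 0, "offset": [0, 0, 0.5], "rot": [0, 0, 0]},
    {"jaw": 0, "offset": [0, 0, 0.5], "rot": [0, 0, 0]},
    {"jaw": 0, "offset": [0, 0, 0.5], "rot": [0, 0, 0]},
    {"jaw": 0, "offset": [0, 0, 0], "rot": [0, 0, 0]},
    {"jaw": 0, "offset": [0, 0, 0], "rot": [0, 0, 0]},
  ],
)

```text
time_s: 21.35
eef_pos: [0.5541, 0.1311, 0.0883]
eef_rot: [0.0, 0.122, 0.993, -0.0]
wrist_force: [-1.1, 0.4, 0.0]
opening: 0.079
grasp_force: 59.9
```

Call:
apply_moves(
  moves=[
    {"jaw": 0, "offset": [0, 0, 0.5], "rot": [0, 0, 0]},
    {"jaw": 0, "offset": [0, 0, 0.5], "rot": [0, 0, 0]},
    {"jaw": 0, "offset": [0, 0, 0.5], "rot": [0, 0, 0]},
    {"jaw": 0, "offset": [0, 0, 0], "rot": [0, 0, 0]},
    {"jaw": 0, "offset": [0, 0, 0], "rot": [0, 0, 0]},
  ],
)

```text
time_s: 21.98
eef_pos: [0.554, 0.1312, 0.0868]
eef_rot: [0.0, 0.122, 0.993, 0.0]
wrist_force: [0.6, -0.5, -1.1]
opening: 0.075
grasp_force: 59.8
```

Call:
apply_moves(
  moves=[
    {"jaw": 0, "offset": [0, 0, 1], "rot": [0, 0, 0]},
    {"jaw": 0, "offset": [0, 0, 1], "rot": [0, 0, 0]},
    {"jaw": 0, "offset": [0, 0, 1], "rot": [0, 0, 0]},
    {"jaw": 0, "offset": [0, 0, 0.7], "rot": [0, 0, 0]},
    {"jaw": 0, "offset": [0, 0, 0], "rot": [0, 0, 0]},
  ],
)

```text
time_s: 22.6
eef_pos: [0.5539, 0.1312, 0.083]
eef_rot: [-0.0, 0.122, 0.993, -0.0]
wrist_force: [-1.5, 0.2, -0.7]
opening: 0.076
grasp_force: 59.8
```

Call:
apply_moves(
  moves=[
    {"jaw": 0, "offset": [0, 0, 0.4], "rot": [0, 0, 0]},
    {"jaw": 0, "offset": [0, 0, 0.4], "rot": [0, 0, 0]},
    {"jaw": 0, "offset": [0, 0, 0.3], "rot": [0, 0, 0]},
    {"jaw": 0, "offset": [0, 0, 0], "rot": [0, 0, 0]},
    {"jaw": 0, "offset": [0, 0, 0], "rot": [0, 0, 0]},
  ],
)

```text
time_s: 23.22
eef_pos: [0.554, 0.1312, 0.082]
eef_rot: [0.0, 0.122, 0.993, 0.0]
wrist_force: [0.1, 0.7, -1.5]
opening: 0.077
grasp_force: 59.8
```

Call:
apply_moves(
  moves=[
    {"jaw": 0, "offset": [0, 0, 0.3], "rot": [0, 0, 0]},
    {"jaw": 0, "offset": [0, 0, 0.3], "rot": [0, 0, 0]},
    {"jaw": 0, "offset": [0, 0, 0.2], "rot": [0, 0, 0]},
    {"jaw": 0, "offset": [0, 0, 0], "rot": [0, 0, 0]},
    {"jaw": 0, "offset": [0, 0, 0], "rot": [0, 0, 0]},
  ],
)

```text
time_s: 23.85
eef_pos: [0.554, 0.1312, 0.0812]
eef_rot: [0.0, 0.122, 0.993, 0.0]
wrist_force: [-0.0, 0.0, 0.1]
opening: 0.081
grasp_force: 59.8
```

Call:
apply_moves(
  moves=[
    {"jaw": 0, "offset": [0, 0, 0.2], "rot": [0, 0, 0]},
    {"jaw": 0, "offset": [0, 0, 0.1], "rot": [0, 0, 0]},
    {"jaw": 0, "offset": [0, 0, 0.1], "rot": [0, 0, 0]},
    {"jaw": 0, "offset": [0, 0, 0], "rot": [0, 0, 0]},
    {"jaw": 0, "offset": [0, 0, 0], "rot": [0, 0, 0]},
  ],
)

```text
time_s: 24.48
eef_pos: [0.5541, 0.1311, 0.0811]
eef_rot: [0.0, 0.122, 0.993, -0.0]
wrist_force: [-1.9, 0.0, 5.3]
opening: 0.081
grasp_force: 60.7
```

Call:
apply_moves(
  moves=[
    {"jaw": 0, "offset": [0, 0, -0.2], "rot": [0, 0, 4]},
    {"jaw": 0, "offset": [0, 0, 0], "rot": [0, 0, 8]},
    {"jaw": 0, "offset": [0, 0, 0], "rot": [0, 0, 8]},
    {"jaw": 0, "offset": [0, 0, 0], "rot": [0, 0, 8]},
    {"jaw": 0, "offset": [0, 0, 0], "rot": [0, 0, 8]},
  ],
)

```text
time_s: 25.1
eef_pos: [0.5544, 0.1313, 0.0811]
eef_rot: [0.0, 0.424, 0.905, 0.0]
wrist_force: [0.0, 0.6, 2.1]
opening: 0.076
grasp_force: 60.2
```

Call:
apply_moves(
  moves=[
    {"jaw": 0, "offset": [0, 0, 0], "rot": [0, 0, 8]},
    {"jaw": 0, "offset": [0, 0, 0], "rot": [0, 0, 8]},
    {"jaw": 0, "offset": [0, 0, 0], "rot": [0, 0, 8]},
    {"jaw": 0, "offset": [0, 0, 0], "rot": [0, 0, 0]},
    {"jaw": 0, "offset": [0, 0, 0], "rot": [0, 0, 0]},
  ],
)

```text
time_s: 25.72
eef_pos: [0.5544, 0.1312, 0.0811]
eef_rot: [0.0, 0.601, 0.8, 0.0]
wrist_force: [0.9, -0.3, 0.9]
opening: 0.082
grasp_force: 60.1
```

Call:
apply_moves(
  moves=[
    {"jaw": 0, "offset": [0, 0, 0], "rot": [0, 0, 8]},
    {"jaw": 0, "offset": [0, 0, 0], "rot": [0, 0, 8]},
    {"jaw": 0, "offset": [0, 0, 0], "rot": [0, 0, 6]},
    {"jaw": 0, "offset": [0, 0, 0], "rot": [0, 0, 0]},
    {"jaw": 0, "offset": [0, 0, 0], "rot": [0, 0, 0]},
  ],
)

```text
time_s: 26.35
eef_pos: [0.5541, 0.1312, 0.0811]
eef_rot: [0.0, 0.742, 0.67, 0.0]
wrist_force: [-0.2, 0.5, 3.6]
opening: 0.08
grasp_force: 60.3
```

Call:
apply_moves(
  moves=[
    {"jaw": 0.3, "offset": [0, 0, 0], "rot": [0, 0, 0]},
    {"jaw": 0.3, "offset": [0, 0, 0], "rot": [0, 0, 0]},
    {"jaw": 0.3, "offset": [0, 0, 0], "rot": [0, 0, 0]},
    {"jaw": 0.3, "offset": [0, 0, 0], "rot": [0, 0, 0]},
    {"jaw": 0.3, "offset": [0, 0, 0], "rot": [0, 0, 0]},
  ],
)

```text
time_s: 26.98
eef_pos: [0.5539, 0.1312, 0.081]
eef_rot: [-0.0, 0.743, 0.669, -0.0]
wrist_force: [0.7, 0.5, 0.7]
opening: 0.3
grasp_force: 0.0
```

Call:
apply_moves(
  moves=[
    {"jaw": 0.3, "offset": [0, 0, -10], "rot": [0, 0, 0]},
    {"jaw": 0.3, "offset": [0, 0, -20], "rot": [0, 0, 0]},
    {"jaw": 0.3, "offset": [0, 0, -30], "rot": [0, 0, 0]},
    {"jaw": 0.3, "offset": [0, 0, -50], "rot": [0, 0, 0]},
    {"jaw": 0.3, "offset": [0, 0, -50], "rot": [0, 0, 0]},
  ],
)

```text
time_s: 27.6
eef_pos: [0.5537, 0.1311, 0.2431]
eef_rot: [0.0, 0.743, 0.669, 0.0]
wrist_force: [0.4, 0.5, -0.2]
opening: 0.301
grasp_force: 0.0
```

Call:
apply_moves(
  moves=[
    {"jaw": 0.3, "offset": [0, 0, 0], "rot": [0, 0, 0]},
    {"jaw": 0.3, "offset": [0, 0, 0], "rot": [0, 0, 0]},
    {"jaw": 0.3, "offset": [0, 0, 0], "rot": [0, 0, 0]},
    {"jaw": 0.3, "offset": [0, 0, 0], "rot": [0, 0, 0]},
    {"jaw": 0.3, "offset": [0, 0, 0], "rot": [0, 0, 0]},
  ],
)

```text
time_s: 28.22
eef_pos: [0.5536, 0.1311, 0.2401]
eef_rot: [-0.0, 0.743, 0.669, -0.001]
wrist_force: [-0.5, 0.2, -0.3]
opening: 0.304
grasp_force: 0.0
```

```bash
python3 - <<'E'
from h import *
rgb,d,K,C=shot("wrist"); P,u,v=pts(d,K,C)
near=np.hypot(P[:,0]-.554,P[:,1]-.131)<.03
for lo,hi in((.098,.115),(.0745,.081)):
    Q=P[near&(P[:,2]>lo)&(P[:,2]<hi)]; print(len(Q),np.median(Q[:,2]).round(4),cv2.minAreaRect((Q[:,:2]*1000).astype(np.float32)))
a,b=proj([.554,.131,.09],K,C).astype(int); print(a,b,toolT()[:3,3],ctrl.get_obs()["time_s"])
x=rgb[max(b-75,0):b+75,a-100:a+100]; cv2.imwrite("pics/w5.png",np.ascontiguousarray(cv2.resize(x,None,fx=3,fy=3)[:,:,::-1]))
E
```

```text
393 0.1043 ((554.02685546875, 132.1973114013672), (31.98027229309082, 7.394500255584717), 83.9384765625)
683 0.0762 ((554.1162719726562, 132.04579162597656), (57.867252349853516, 57.546852111816406), 85.48983001708984)
284 194 [0.55372124 0.13115293 0.24035911] 28.275
```

View pics/w5.png

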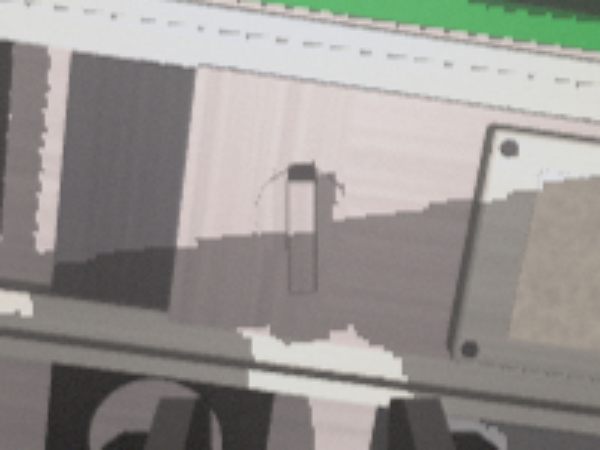

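The screw stands in the sled with its flange down. The wing top is at 0.104 m (73 + 31 mm), and the wing is turned about 82° from the slot.

```bash
python3 -c "
from bench import ctrl
print(ctrl.hand_in())"
```

```text
the job is handed in; nothing more can be done
None
```

The job is handed in, with no verdict returned: the wing screw is through both holes, flange on the sled by the last wrist-camera measurement, turned about 82° from the slot, and the gripper has let go and is clear; I did not re-check the other bench items.

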